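# Load and level the tilting shelf, and hold the level down

### The job

Stand the loose capped vial in the tray's empty square cell and lay the spirit level, bubble up, in the tray's long bay, then let go and turn the shelf's levelling foot until the bubble sits between its two lines. Let go of the foot, press down on the middle of the level's top with a light, steady push of about 10 N, and finish while still pressing, bubble still centred, so that I can tighten the lock nut. Leave the other things on the cart where they are.

Things in the scene. Friction and masses are not known exactly. Their poses are not given: they have to be found in the camera images.
- vial_center (a point): the loose vial, clear plastic, white cap, 24 mm across, 60 mm high, about 30 g, standing on the table on the robot's left; the point is its centre, 30 mm above its underside, z up its axis. (Two like vials are fixed in other cells of the tray)
- level_center (a point): spirit level: aluminium bar 24 mm wide (x), 130 long (y), 44 high (z), 180 g, on the table on the robot's right, long side roughly along world x; the point is its centre, 22 mm above its underside. The bubble tube (46 x 16 mm, two black lines across) is in the top face, centred 36 mm from the middle towards +y; the rest of the top is bare flat metal
- bubble (a joint): place of the white bubble (12 mm long) along the level's y, m: 0 midway between the lines, + towards the level's +y end, limits -0.014, 0.014. It goes to the higher end, 7 mm per 0.02 rad of tilt, settling in about 2 s. The lines stand 17 mm apart inside: the bubble is between them within 2.5 mm of 0
- bay (a point): middle of the floor of the tray's long bay, 60 mm above the table; x across it (away from the robot), y along it to the levelling foot, z up. Inside 30 mm (x) by 138 (y); walls 3 mm thick, 12 high, the long ones open over the middle 90 mm for fingers. The level may lie either way round. Tray and shelf rock as one about x, under the bay's middle: pressing there does not turn it
- cell (a point): middle of the floor of the empty square cell, at the end of the row of cells away from the foot, on the robot's side of the bay; axes and floor height as bay. Inside 33 mm (x) by 32 (y), walls 3 mm thick, 20 high. The nearest vial in the row is 75 mm along +y, centre to centre; a 10 mm high rubber block lies between
- foot_grip (a point): middle of the levelling foot's bar grip, on its turning axis, at the height to grip, beyond the bay's +y end. The black bar is 40 mm long (x), 14 thick (y), 26 high; the point is 8 mm below its top and 30 mm above the shelf plate. x and y turn with the bar
- foot (a joint): turn of the foot, rad, growing clockwise seen from above, limits -1.6, 1.6; it stays where left (0.12 N m friction). Each rad clockwise raises the foot end of the shelf by 0.02 rad: the bubble moves 7 mm towards the foot. At 0 the bar lies along the bay's x. The foot end starts low and needs 0.6 to 1.45 rad clockwise
- cup: white ceramic cup, 76 mm across, 80 mm high, far side of the table; not part of the job
- tweezers: steel tweezers, 110 mm long, lying flat, near the robot on its left; not part of the job
- jar: small capped jar with a paper label, 52 mm across, 60 mm high, left side; not part of the job
- tape: cardboard ring (empty tape core), 70 mm across, 20 mm high, near the robot on its right; not part of the job
- screwdriver: screwdriver, 160 mm long, lying on the right beyond the spirit level; not part of the job
- eraser: black rubber eraser 50 x 22 x 14 mm, far side of the table; not part of the job
Not all that is in view belongs to the job. Of the things that look like the part that bears vial_center, the middle-sized one is meant.

How it is judged:
By the outcome, as a careful person would: the job done as asked, in the order asked, and still so for the second after the job is handed in, while the arm keeps its last pose, push and grip.
It also fails if it takes over 72 s, if anything falls off the work surface, if the arm or the gripper's body presses on something with over 40 N, if the wrist force passes 120 N, or if a joint passes its speed limit or range.

### The arm

A 7-joint arm with a two-finger parallel gripper is mounted at the origin on the work surface. World frame = base frame: x ahead of the robot, y to its left, z up, the work surface at z = 0. Lengths are in m, angles in degrees, forces in N, time in s.
With the tool pointing down it reaches from about 0.425 to 0.875 m from the base axis. Payload 4.7 kg.
Tool frame: the origin (TCP) lies between the finger pads; the fingertips stand env.finger_overhang ahead of it and the grasp point (between the pads) lies 5 mm behind it (env.finger_overhang is the distance from the TCP to the fingertips, in m); z points along the fingers, y is the line along which they close (so a half turn about z gives the same grasp; the last joint's range is limited). The gripper opens to 87 mm and grips with 3 to 60 N. Pads are 19 mm wide; open, the fingers measure 117 mm over their backs; the gripper's body (75 mm by 190 mm) begins 51 mm behind the grasp point.
Start: joints at [64.062, 18.392, -4.016, 83.108, 1.295, 78.541, -3.26], TCP at [0.293, -0.58, 0.237] pointing down, gripper open.
Joint ranges: [-163.93, 163.93], [-17.29, 119.83], [-79.2, 71.16], [3.27, 140.29], [-89.18, 269.18], [5.43, 117.66], [-154.24, 154.24]. Speed limits (degrees/s): [147.25, 147.25, 180, 180, 180, 180, 180].

### API

Orientations are given as [roll, pitch, yaw] about the fixed x, y, z axes, in that order (R = Rz(yaw) Ry(pitch) Rx(roll)).
In Python, from cell import telemetry, eyes, env, models gives the robot as it stands. The module is installed in compiled form; this text tells all that it offers.
- The arm moves only by the tool drive_tool, never from a script. Its arguments are lists of equal length, an entry for each row: "angular": the turn, a rotation vector about the tool's x, y, z in rad, a list of three; "delta_pos": the shift along the tool's x, y, z in cm, a list of three; "gripper": the finger opening in cm, from 0 to 8.7. A call has 1 to 20 rows; each row shifts and turns the commanded pose from where the row before left it, along the tool's axes as they then stand; what a row does not reach is not made up. A row lasts 1/10 s, in which the tool goes at most 50 mm and 8.59 degrees, less where a joint would pass 70% of its speed; a pose out of reach is approached as far as the arm can. A call with a gripper value outside its range is refused whole. The fingers move at their own pace and stop on an object; "squeeze" is the grip in N (left out, the last holds). Time passes only in rows, so rows that do not move let the fingers close. It gives the time, the measured TCP pose, the force, the opening and the grip force at its end, in the units of the state.
- telemetry.get_obs(): the state, without advancing time (a new reading comes with each control period).
- eyes.read_camera(name): name is "scene" or "top" or "wrist"; returns a dict with "pixels" (420x560x3 uint8, red, green, blue), "mtx" (3x3 intrinsics, pixels), "origin" and "orientation" of the camera in the world. Camera axes: x right, y down, z forward; pixel columns grow to the right and rows downward; lengths in m; the calibration is good to about 2 mm. A picture is of the moment at which its call begins. There is no depth.
- env.sign_off(): hands the job in; it is judged then, once.
Trained networks look in a picture, given as the dict that the camera call returned (one of the last four; its "shot" number tells which), for a name from the list of things; names that differ only in an ending like _2 or _b are one class to them, and where a whole thing is asked for, a point or a joint stands for the part that bears it (a point fixed in the world has none). Each returns a list of dicts, best first, with "p" (0 to 1); they miss things now and then, are a little off and sometimes report something else, mostly with a low value. They report only what shows in the picture. A call takes as long as a camera call. They do not tell look-alikes from the thing itself.
- models.search_frame(picture, target): "centre" ([column, row] in pixels, amid what is visible of it).
- models.cut_out(picture, target): "pixels" (420x560 bool, what is visible of it) and "centre" ([column, row] in pixels, amid what is visible of it).
The state is a dict: "time_s": time; "qpos": joint angles; "joint_velocities": joint speeds; "effort": joint torques, N m; "tool_pos": TCP position; "tool_rot": TCP orientation; "force": force on the tool from outside, world axes, zero at the start; "wrist_torque": the same for the moment, N m; "grip_width": finger opening in m; "grasp_force": force on a finger pad.
Only numpy, scipy, OpenCV 4.12 (cv2) and the standard library are available. Lean on these libraries where they do the work, as an engineer would, in place of code of your own. Each camera call takes 0.05 s, during which the arm holds its last target. There are 200 camera calls.

## Working session

There is one attempt and no reset: what is moved stays moved. The work goes in short steps, Python scripts to look and compute and a tool call to move; the robot and the scene stay as the last step left them, time stands still between calls to the robot, and variables do not carry over. Pictures are saved under pics/ and viewed, at most 10 in all, crops included, and the job is handed in when it is done.

Besides the shell and the picture viewer there is one more tool, called after "Request:" as name(argument=value, ...) on one line, values as JSON. drive_tool: Moves the arm, as the interface text tells. Its arguments: {"type":"object","properties":{"angular":{"type":"array","items":{"type":"array","items":{"type":"number"}}},"delta_pos":{"type":"array","items":{"type":"array","items":{"type":"number"}}},"gripper":{"type":"array","items":{"type":"number"}},"squeeze":{"type":"number"}},"required":["angular","delta_pos","gripper"]}

```bash
mkdir -p pics
cat > h.py <<'E'
import numpy as np, cv2
from cell import telemetry, eyes, env, models
from scipy.spatial.transform import Rotation as R
def rotm(o):
    o=np.array(o,float)
    if o.shape==(3,3): return o
    return R.from_euler('xyz',o,degrees=True).as_matrix() if o.size==3 else R.from_quat(o).as_matrix()
def ray(pic,px,z):
    K=np.array(pic['mtx']);d=rotm(pic['orientation'])@np.linalg.inv(K)@np.array([px[0],px[1],1.])
    o=np.array(pic['origin']);return o+d*(z-o[2])/d[2]
def proj(pic,P):
    c=rotm(pic['orientation']).T@(np.array(P)-np.array(pic['origin']));u=np.array(pic['mtx'])@c;return u[:2]/u[2]
def save(pic,n,box=None,s=1):
    im=pic['pixels'][:,:,::-1]
    if box: im=im[box[1]:box[3],box[0]:box[2]]
    cv2.imwrite('pics/'+n,cv2.resize(im,None,fx=s,fy=s,interpolation=cv2.INTER_CUBIC))
E
python3 - <<'E'
from h import *
print(telemetry.get_obs()); print(env.finger_overhang)
pics={n:eyes.read_camera(n) for n in('scene','top')}
for n,p in pics.items():
    print(n,p['origin'],p['orientation'],p['mtx'])
    for t in('vial_center','level_center','bay','cell','foot_grip','bubble'):
        try:
            r=models.search_frame(p,t)
            for q in r[:4]: print(t,np.round(q['centre']),round(q['p'],2),np.round(ray(p,q['centre'],{'vial_center':.03,'level_center':.044,'bubble':.044,'foot_grip':.09}.get(t,.06)),3))
        except Exception as e: print(t,e)
im=np.vstack([pics[n]['pixels'] for n in('scene','top')])
for n in pics: save(pics[n],n+'0.png',None,1.4)
E
```

```text
{'time_s': 0.0, 'qpos': array([64.06309724, 18.43859571, -4.01585937, 83.1750655 ,  1.29315498,
       78.54099322, -3.25923945]), 'joint_velocities': array([ 0.02510388, -0.06306151, -0.06864306,  0.03631506,  0.06913785,
        0.03209257,  0.02106296]), 'effort': array([-2.16248504e-04, -4.91286707e+01, -4.03952440e-01, -3.12526631e+01,
       -6.39117393e-02,  4.34871786e-02,  1.87100641e-04]), 'tool_pos': array([ 0.29224069, -0.58000459,  0.23546535]), 'tool_rot': array([-1.79890488e+02,  3.88035825e-03,  2.67473631e+01]), 'force': array([ 0.90384245,  0.22308134, -0.32697723]), 'wrist_torque': array([ 0.01112923, -0.00280677,  0.03889346]), 'grasp_force': 0.0, 'grip_width': 0.08711313542589467}
0.014
scene [1.29021522 0.33063764 0.74804202] [-129.4238297     1.10428841  114.00740267] [[442.90575814   0.         282.84751953]
 [  0.         442.90575814 216.86196022]
 [  0.           0.           1.        ]]
vial_center [423. 276.] 0.89 [0.565 0.327 0.03 ]
vial_center [416. 255.] 0.59 [0.505 0.3   0.03 ]
vial_center [441. 262.] 0.42 [0.507 0.357 0.03 ]
level_center [200. 196.]
[... 175 characters left out ...]
[0.775 0.107 0.06 ]
cell [304. 232.] 0.73 [0.563 0.046 0.06 ]
foot_grip [354. 249.] 0.71 [0.604 0.178 0.09 ]
top [0.29568857 0.00249982 1.60298804] [-170.91482534    0.51344981  -89.35970119] [[507.78712911   0.         283.38385814]
 [  0.         507.78712911 204.03348665]
 [  0.           0.           1.        ]]
vial_center [192. 220.] 0.62 [0.493 0.304 0.03 ]
vial_center [175. 213.] 0.62 [0.515 0.359 0.03 ]
vial_center [188. 189.] 0.62 [0.593 0.322 0.03 ]
vial_center [400. 143.] 0.53 [ 0.747 -0.352  0.03 ]
level_center [386. 223.] 0.72 [ 0.489 -0.297  0.044]
bay [280. 200.] 0.87 [0.555 0.029 0.06 ]
cell [276. 197.] 0.78 [0.563 0.042 0.06 ]
foot_grip [281. 200.] 0.56 [0.549 0.027 0.09 ]
```

View pics/scene0.png

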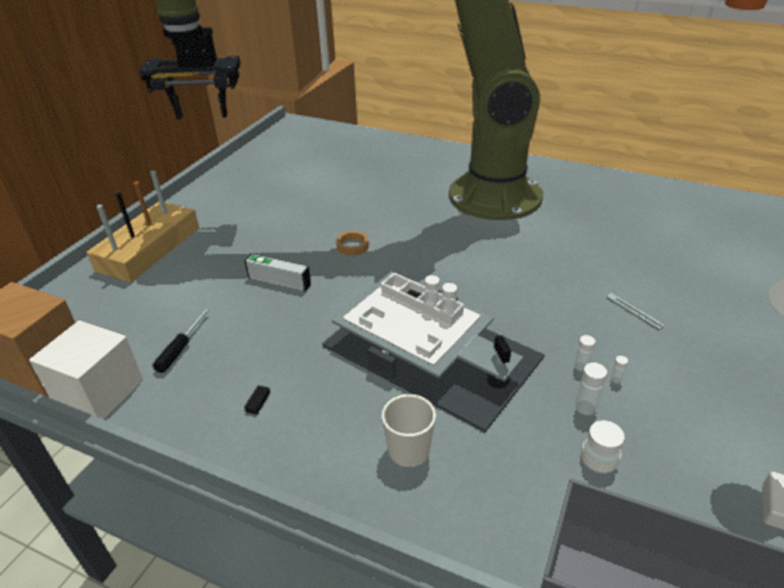

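View pics/top0.png

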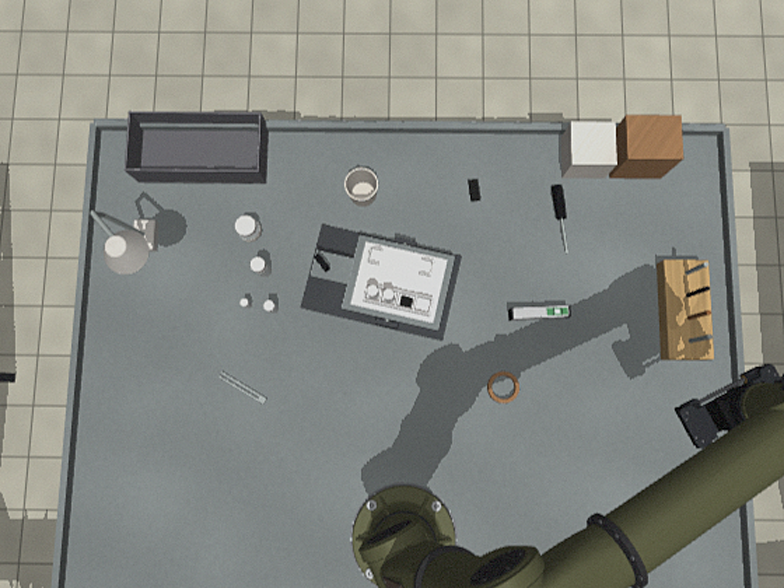

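The scene view (scaled 1.4x) shows three look-alike vials. The middle one is at about (585,355) in the scene view and (269,305) in the top view. The level is at (540,312) in the top view, with its tube end on the right. The tray sits around (400,285), with the foot bar at (321,262) and the empty cell at about (424,303). I'll square the tool up and move towards the level for close views.

Request:
drive_tool(angular=[[0, 0, 0.0934], [0, 0, 0.0934], [0, 0, 0.0934], [0, 0, 0.0934], [0, 0, 0.0932], [0, 0, 0], [0, 0, 0], [0, 0, 0], [0, 0, 0], [0, 0, 0], [0, 0, 0], [0, 0, 0], [0, 0, 0]], delta_pos=[[0, 0, -1], [0, 0, -1], [0, 0, -1], [0, 0, -1], [0, 0, -1], [1.9, -3.5, -0.6], [1.9, -3.5, -0.6], [1.9, -3.5, -0.6], [1.9, -3.5, -0.6], [1.9, -3.5, -0.6], [1.9, -3.5, -0.6], [1.9, -3.5, -0.6], [1.9, -3.5, -0.6]], gripper=[5, 5, 5, 5, 5, 5, 5, 5, 5, 5, 5, 5, 5])

```text
time_s: 2.0
tool_pos: [0.4451, -0.2989, 0.3351]
tool_rot: [180.0, -0.0, -0.0]
force: [1.3, -0.1, 0.7]
grip_width: 0.0499
grasp_force: 0.0
```

Run:
```python
from h import *
p=eyes.read_camera('wrist')
o=telemetry.get_obs();print(o['time_s'],o['tool_pos'],o['tool_rot'],o['qpos'])
print(p['origin'],p['orientation'])
for r in models.cut_out(p,'level_center')[:2]:
    m=r['pixels'].astype(np.uint8);c=max(cv2.findContours(m,0,2)[0],key=cv2.contourArea)
    print(r['p'],r['centre'],m.sum());b=cv2.boxPoints(cv2.minAreaRect(c));print(b)
    print([np.round(ray(p,q,.044),4) for q in b])
for r in models.search_frame(p,'bubble'): print(r['p'],r['centre'],ray(p,r['centre'],.044))
save(p,'w1.png')
```

```text
2.05 [ 0.44994358 -0.29097121  0.33654437] [-179.83200006   -0.26936623    0.62612514] [ 43.17984771   3.18067857 -13.53170618  89.72401155   0.46354417
  87.0356867  -59.72767339]
[ 0.52686612 -0.29829767  0.48469235] [ 1.62723049e+02 -2.99158530e-02 -9.00707828e+01]
0.94 [279.9, 134.5] 2284
[[226.37498  125.967545]
 [332.8668   120.4355  ]
 [333.99377  142.1302  ]
 [227.50198  147.66225 ]]
[array([ 0.5011, -0.2313,  0.044 ]), array([ 0.5075, -0.3611,  0.044 ]), array([ 0.4815, -0.3636,  0.044 ]), array([ 0.4749, -0.2315,  0.044 ])]
0.41 [307.1, 129.0] [ 0.49738993 -0.32999743  0.044     ]
```

Request:
drive_tool(angular=[[0, 0, 0], [0, 0, 0], [0, 0, 0], [0, 0, 0], [0, 0, 0], [0, 0, 0], [0, 0, 0], [0, 0, 0], [0, 0, 0]], delta_pos=[[0.7, -4.5, 0], [0.7, -4.5, 0], [0.7, -4.5, 0], [0.7, -4.5, 0], [0.7, -4.5, 0], [0.7, -4.5, 0], [0.7, -4.5, 0], [0.7, -4.5, 0], [0, 0, 0]], gripper=[5, 5, 5, 5, 5, 5, 5, 5, 5])

```text
time_s: 3.05
tool_pos: [0.5003, 0.0662, 0.3348]
tool_rot: [-179.8, -0.0, 0.6]
force: [0.1, 0.1, -0.5]
grip_width: 0.0504
grasp_force: 0.0
```

Run:
```python
from h import *
p=eyes.read_camera('wrist')
o=telemetry.get_obs();print(o['time_s'],o['tool_pos'],o['tool_rot'])
print(p['origin'],p['orientation'],p['mtx'])
np.savez('tray.npz',**{k:p[k] for k in('pixels','mtx','origin','orientation')})
for t in('bay','cell','foot_grip','vial_center'):
    for r in models.search_frame(p,t)[:3]: print(t,r['p'],r['centre'],ray(p,r['centre'],.06))
save(p,'w2.png',None,1.4)
```

```text
3.1 [0.50046202 0.06203915 0.33457675] [-1.79975191e+02 -9.64314743e-03  3.10030055e-01]
[0.58210703 0.06707465 0.48440664] [162.73905089   0.18265918 -89.49952996] [[350.82831999   0.         281.36892904]
 [  0.         350.82831999 212.93877602]
 [  0.           0.           1.        ]]
bay 0.76 [309.7, 121.4] [0.5628418  0.03506834 0.06      ]
cell 0.83 [307.5, 115.7] [0.56925551 0.03784343 0.06      ]
foot_grip 0.7 [173.7, 95.4] [0.59036978 0.19215351 0.06      ]
foot_grip 0.17 [60.4, 272.6] [0.36360812 0.36272586 0.06      ]
vial_center 0.89 [98.6, 171.9] [0.5006686 0.2915104 0.06     ]
vial_center 0.73 [63.1, 100.3] [0.58389556 0.3203482  0.06      ]
vial_center 0.7 [58.2, 165.7] [0.50785216 0.33969934 0.06      ]
```

View pics/w2.png

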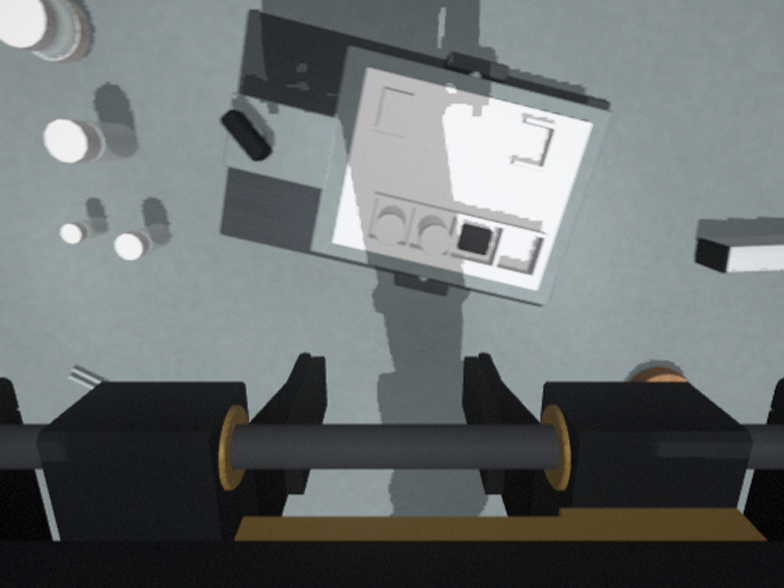

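The close view (scaled 1.4x) shows the bay brackets at about (395,110) and (535,140), with the empty cell at (520,250). The foot bar is at (247,135), turned about 45° in the image, and the middle vial is at (130,243). I'll zoom in on the tray.

Run:
```python
from h import *
p=dict(np.load('tray.npz'))
im=p['pixels'][:,:,::-1][30:215,145:435]
l=cv2.cvtColor(im,cv2.COLOR_BGR2GRAY)
l=cv2.createCLAHE(4,(6,6)).apply(cv2.resize(l,None,fx=2.7,fy=2.7,interpolation=cv2.INTER_CUBIC))
cv2.imwrite('pics/w2c.png',l);print(l.shape)
```

```text
(500, 783)
```

View pics/w2c.png

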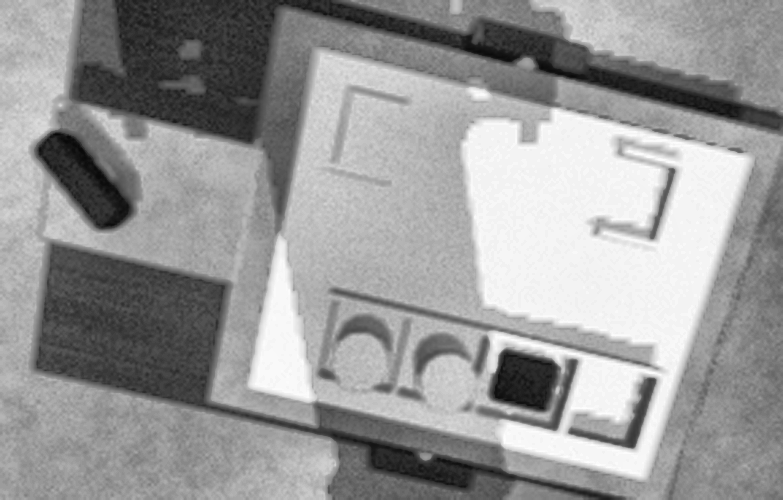

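The crop (2.7x, offset 145,30) shows the bay's end walls at about x=343 and x=666. The empty cell's inner faces are around (570–650, 365–445), and the bar runs from (45,145) to (120,220). I'll turn these into positions.

Run:
```python
from h import *
p=dict(np.load('tray.npz'))
W=lambda c,z: ray(p,(np.array(c)/2.7+[145,30]),z)[:2]
f=lambda n,cs,z:print(n,[np.round(W(c,z),4).tolist() for c in cs])
f('plate',[(318,50),(752,155),(650,478),(250,388)],.06)
f('bay R',[(675,165),(657,240)],.072)
f('bay L',[(352,90),(333,169)],.072)
f('cell top in',[(657,377),(640,447)],.08)
f('row far edge',[(333,291),(662,370)],.08)
f('vials',[(357,361),(444,388)],.12)
f('bar',[(52,143),(118,217)],.095)
a,b=W((318,50),.06),W((752,155),.06);d=a-b;print('yaw of +y',np.degrees(np.arctan2(-d[0],d[1])))
a,b=W((333,291),.08),W((662,370),.08);d=a-b;print('yaw of +y',np.degrees(np.arctan2(-d[0],d[1])))
```

```text
plate [[0.6404, 0.0895], [0.6015, -0.0933], [0.4593, -0.0641], [0.5, 0.1213]]
bay R [[0.5968, -0.0576], [0.5669, -0.0532]]
bay L [[0.6242, 0.0753], [0.594, 0.083]]
cell top in [[0.5103, -0.0565], [0.4792, -0.0521]]
row far edge [[0.5454, 0.0828], [0.5134, -0.0583]]
vials [[0.5226, 0.072], [0.5123, 0.0381]]
bar [[0.6019, 0.1907], [0.5747, 0.1671]]
yaw of +y -12.033564752050312
yaw of +y -12.781062339748512
```

Request:
drive_tool(angular=[[0, 0, 0], [0, 0, 0], [0, 0, 0], [0, 0, 0], [0, 0, 0], [0, 0, -0.131], [0, 0, -0.131], [0, 0, -0.131], [0, 0, -0.131], [0, 0, -0.131], [0, 0, -0.131], [0, 0, -0.131], [0, 0, -0.131], [0, 0, -0.131], [0, 0, -0.131], [0, 0, 0], [0, 0, 0]], delta_pos=[[-0.2, -4.2, 0], [-0.2, -4.2, 0], [-0.2, -4.2, 0], [-0.2, -4.2, 0], [-0.4, -4.2, 0], [0, 0, 1.45], [0, 0, 1.45], [0, 0, 1.45], [0, 0, 1.45], [0, 0, 1.45], [0, 0, 1.45], [0, 0, 1.45], [0, 0, 1.45], [0, 0, 1.45], [0, 0, 1.45], [0, 0, 0], [0, 0, 0]], gripper=[5, 5, 5, 5, 5, 5, 5, 5, 5, 5, 5, 5, 5, 5, 5, 5, 5])

```text
time_s: 5.0
tool_pos: [0.4892, 0.2682, 0.1895]
tool_rot: [-180.0, 0.0, 74.7]
force: [-0.6, -0.1, 0.8]
grip_width: 0.0497
grasp_force: 0.0
```

Run:
```python
from h import *
p=eyes.read_camera('wrist')
o=telemetry.get_obs();print(o['time_s'],o['tool_pos'],o['tool_rot'],o['qpos'])
print(p['origin'])
for r in models.cut_out(p,'vial_center')[:4]:
    m=r['pixels'];ys,xs=np.nonzero(m)
    im=p['pixels'].astype(int);w=m&(im.min(2)>190)
    wy,wx=np.nonzero(w)
    print(r['p'],r['centre'],m.sum(),xs.min(),xs.max(),ys.min(),ys.max(),'cap',wx.size and (wx.mean(),wy.mean(),wx.min(),wx.max(),wy.min(),wy.max()),ray(p,r['centre'],.045)[:2])
save(p,'w3.png',None,1.4)
```

```text
5.05 [0.48934312 0.26869383 0.19008251] [ 1.79960539e+02 -8.69389346e-03  7.47989639e+01] [ 14.58490713  15.22934047 -53.03196483  98.56420771  12.73867602
  72.51961465 -56.53741636]
[0.5107048  0.34788481 0.33901815]
0.85 [266.0, 90.3] 438 259 280 79 102 cap (np.float64(269.61009174311926), np.float64(90.28440366972477), np.int64(259), np.int64(280), np.int64(79), np.int64(102)) [0.50146612 0.36079405]
0.7 [382.5, 109.2] 2540 347 413 82 130 cap (np.float64(386.14125122189637), np.float64(105.37438905180841), np.int64(347), np.int64(413), np.int64(82), np.int64(130)) [0.58779265 0.32226558]
0.58 [277.3, 161.2] 862 264 293 144 180 cap (np.float64(277.90947075208913), np.float64(165.54735376044567), np.int64(264), np.int64(293), np.int64(145), np.int64(180)) [0.49505466 0.30427506]
```

View pics/w3.png

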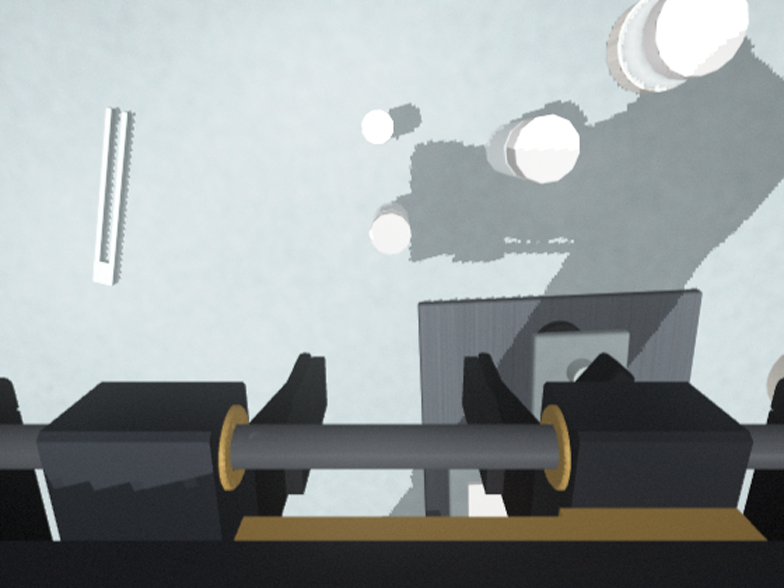

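The view shows three vials (scaled 1.4x): the middle cap at (390,234), the small one at (377,126) and the large one at (545,148). The cap measures 24 mm across, so this is the right one, at (0.496, 0.303). I'll turn to yaw 60 so the gripper body clears the large vial, then go down and grip.

Request:
drive_tool(angular=[[0, 0, 0.131], [0, 0, 0.131], [0, 0, 0], [0, 0, 0], [0, 0, 0], [0, 0, 0], [0, 0, 0], [0, 0, 0], [0, 0, 0], [0, 0, 0], [0, 0, 0], [0, 0, 0], [0, 0, 0], [0, 0, 0], [0, 0, 0]], delta_pos=[[0, 0, 0], [0, 0, 0], [1.65, -0.55, 0], [1.65, -0.55, 0], [0, 0, 3], [0, 0, 3.5], [0, 0, 3.5], [0, 0, 3], [0, 0, 2], [0, 0, 0], [0, 0, 0], [0, 0, 0], [0, 0, 0], [0, 0, 0], [0, 0, 0]], gripper=[5, 5, 5, 5, 5, 5, 5, 5, 5, 5, 5, 1.8, 1.8, 1.8, 1.8], squeeze=12)

```text
time_s: 6.6
tool_pos: [0.4958, 0.3037, 0.0402]
tool_rot: [179.9, -0.0, 60.0]
force: [0.2, -0.5, 0.3]
grip_width: 0.0259
grasp_force: 0.3
```

Request:
drive_tool(angular=[[0, 0, 0], [0, 0, 0], [0, 0, 0], [0, 0, 0], [0, 0, 0], [0, 0, 0], [0, 0, 0], [0, 0, 0], [0, 0, 0], [0, 0, 0], [0, 0, 0], [0, 0, 0], [0, 0, 0], [0, 0, 0], [0, 0, 0], [0, 0, 0], [0, 0, 0], [0, 0, 0]], delta_pos=[[0, 0, 0], [0, 0, 0], [0, 0, -2], [0, 0, -3.5], [0, 0, -4], [0, 0, -4], [0, 0, -1.5], [-3.7, 1.9, 0], [-3.7, 1.9, 0], [-3.7, 1.9, 0], [-3.7, 1.9, 0], [-3.7, 1.9, 0], [-3.7, 1.9, 0], [-3.7, 1.9, 0], [-3.7, 1.9, 0], [-3.8, 1.8, 0], [0, 0, 0], [0, 0, 0]], gripper=[1.8, 1.8, 1.8, 1.8, 1.8, 1.8, 1.8, 1.8, 1.8, 1.8, 1.8, 1.8, 1.8, 1.8, 1.8, 1.8, 1.8, 1.8])

```text
time_s: 8.4
tool_pos: [0.4753, -0.0715, 0.1888]
tool_rot: [-179.9, 0.0, 59.9]
force: [0.3, 1.1, -0.0]
grip_width: 0.0236
grasp_force: 11.9
```

Run:
```python
from h import *
p=eyes.read_camera('wrist')
o=telemetry.get_obs();print(o['time_s'],o['tool_pos'],o['tool_rot'],o['grip_width'],o['grasp_force'])
print(p['origin'])
np.savez('cell.npz',**{k:p[k] for k in('pixels','mtx','origin','orientation')})
for P in [(.497,-.037,.06),(.497,-.037,.08)]: print(proj(p,P))
im=p['pixels'][:,:,::-1][60:300,130:430]
cv2.imwrite('pics/w4.png',cv2.resize(im,None,fx=2.5,fy=2.5,interpolation=cv2.INTER_CUBIC))
```

```text
8.45 [ 0.47560999 -0.07009445  0.18898415] [-1.79928392e+02 -1.40964937e-02  6.00408150e+01] 0.023482052077723695 11.930719093215885
[ 5.16548162e-01 -1.40494092e-04  3.38337960e-01]
[284.06852172 158.79345875]
[284.21835201 162.85322769]
```

View pics/w4.png

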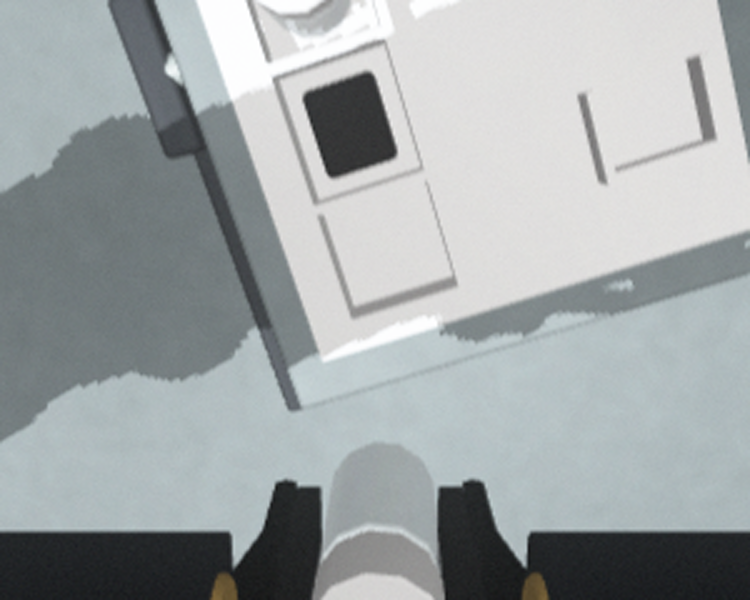

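The cell shows in the crop (2.5x, offset 130,60). Its near inner wall runs from (352,314) to (457,285), its left wall goes up to (320,215), and it is empty.

Run:
```python
from h import *
p=dict(np.load('cell.npz'))
W=lambda c,z: ray(p,(np.array(c)/2.5+[130,60]),z)[:2]
e=np.array([np.sin(np.radians(12)),np.cos(np.radians(12))])
for (a,b,z) in [((350,317),(458,287),.08),((357,304),(452,277),.06)]:
    A,B=W(a,z),W(b,z);print(A,B,np.linalg.norm(B-A),np.degrees(np.arctan2((B-A)[1],(B-A)[0])),(A+B)/2+.016*e)
A,B=W((318,214),.08),W((350,317),.08);print('left',A,B,np.linalg.norm(A-B))
A,B=W((602,183),.072),W((582,95),.072);C,D=W((617,168),.06),W((712,140),.06)
print('bay',A,B,C,D, W((717,140),.072),W((606,185),.072))
```

```text
[ 0.47867101 -0.04728251] [ 0.51121416 -0.05559729] 0.03358857945246983 -14.332460925034683 [ 0.49826917 -0.03578954]
[ 0.47989557 -0.04837059] [ 0.51069572 -0.05607581] 0.03174933511992402 -14.045323061727377 [ 0.49862223 -0.03657284]
left [ 0.48630391 -0.01621777] [ 0.47867101 -0.04728251] 0.031988732487865754
bay [ 0.56300402 -0.05133112] [ 0.56887781 -0.02602176] [ 0.57107946 -0.05187642] [ 0.59979291 -0.05893188] [ 0.59746804 -0.05713236] [ 0.5637767  -0.05245269]
```

Request:
drive_tool(angular=[[0, 0, 0], [0, 0, 0], [0, 0, 0], [0, 0, 0], [0, 0, 0], [0, 0, 0], [0, 0, 0], [0, 0, 0], [0, 0, 0], [0, 0, 0], [0, 0, 0]], delta_pos=[[2, 0.1, 0], [2.1, 0.15, 0], [0, 0, 0], [0, 0, 2], [0, 0, 2.5], [0, 0, 2], [0, 0, 1], [0, 0, 0.7], [0, 0, 0.4], [0, 0, 0], [0, 0, 0]], gripper=[1.8, 1.8, 1.8, 1.8, 1.8, 1.8, 1.8, 1.8, 1.8, 1.8, 1.8])

```text
time_s: 9.55
tool_pos: [0.4992, -0.0364, 0.1043]
tool_rot: [179.9, -0.0, 60.1]
force: [0.6, -0.2, -0.6]
grip_width: 0.0241
grasp_force: 11.9
```

Request:
drive_tool(angular=[[0, 0, 0], [0, 0, 0], [0, 0, 0], [0, 0, 0]], delta_pos=[[0, 0, 0.1], [0, 0, 0.05], [0, 0, 0], [0, 0, 0]], gripper=[1.8, 1.8, 1.8, 1.8])

```text
time_s: 9.95
tool_pos: [0.4987, -0.0364, 0.1022]
tool_rot: [180.0, 0.0, 60.0]
force: [0.3, 0.5, 0.1]
grip_width: 0.0238
grasp_force: 11.9
```

Request:
drive_tool(angular=[[0, 0, 0], [0, 0, 0], [0, 0, 0], [0, 0, 0], [0, 0, 0], [0, 0, 0], [0, 0, -0.143], [0, 0, -0.143], [0, 0, -0.143], [0, 0, -0.143], [0, 0, 0], [0, 0, 0], [0, 0, 0], [0, 0, 0], [0, 0, 0], [0, 0, 0], [0, 0, 0], [0, 0, 0], [0, 0, 0]], delta_pos=[[0, 0, 0], [0, 0, 0], [0, 0, 0], [0, 0, -1.5], [0, 0, -2.5], [0, 0, -3], [0, 0, -1], [0, 0, -1], [0, 0, 0], [0, 0, 0], [-4.2, -0.3, 0], [-4.3, -0.3, 0], [-4.3, -0.3, 0], [-4.3, -0.3, 0], [-4.3, -0.3, 0], [-4.3, -0.3, 0], [-4.3, -0.2, 0], [0, 0, 0], [0, 0, 0]], gripper=[4.5, 4.5, 4.5, 5, 5, 5, 5, 5, 5, 5, 5, 5, 5, 5, 5, 5, 5, 5, 5])

```text
time_s: 11.85
tool_pos: [0.4931, -0.3381, 0.1927]
tool_rot: [180.0, -0.0, 92.7]
force: [-0.1, 0.5, -0.3]
grip_width: 0.0499
grasp_force: 0.0
```

Run:
```python
from h import *
p=eyes.read_camera('wrist');s=eyes.read_camera('scene')
o=telemetry.get_obs();print(o['time_s'],o['tool_pos'],o['tool_rot'],o['qpos'])
r=models.cut_out(p,'level_center')[0]
m=r['pixels'].astype(np.uint8);c=max(cv2.findContours(m,0,2)[0],key=cv2.contourArea)
b=cv2.boxPoints(cv2.minAreaRect(c));print(r['p'],r['centre'],m.sum(),b.tolist())
print([np.round(ray(p,q,.044),4)[:2].tolist() for q in b])
for r in models.search_frame(p,'bubble')[:2]: print('bub',r['p'],r['centre'],ray(p,r['centre'],.044))
im=np.vstack([cv2.resize(p['pixels'][0:290],None,fx=1,fy=1),])
a=p['pixels'][0:300,100:460][:,:,::-1];b2=cv2.resize(s['pixels'][170:270,230:380],(450,300),interpolation=cv2.INTER_CUBIC)[:,:,::-1]
cv2.imwrite('pics/w5.png',np.hstack([a,b2])[:,:800])
```

```text
11.95 [ 0.49404394 -0.33557158  0.19279265] [ 1.79950426e+02 -2.45770169e-02  9.29180068e+01] [ 55.69776089  15.53405176 -28.44063315  93.57017407   7.62355474
  72.80914451  28.79725645]
0.78 [278.5, 147.3] 4586 [[264.0, 71.0], [295.0, 71.0], [295.0, 227.0], [264.0, 227.0]]
[[0.4744, -0.2314], [0.4988, -0.2303], [0.5063, -0.3609], [0.4784, -0.3622]]
bub 0.42 [278.8, 195.0] [ 0.49041564 -0.3318634   0.044     ]
```

View pics/w5.png

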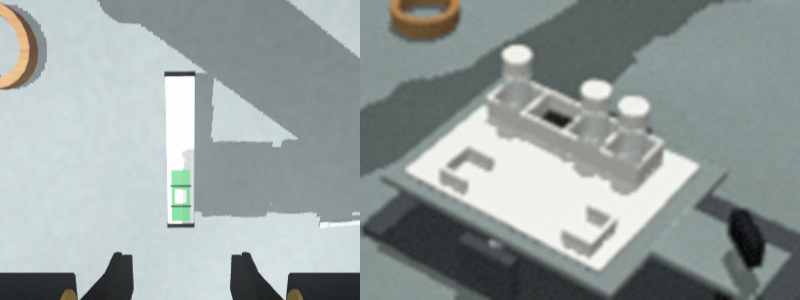

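The wrist view shows the level's bar at columns 165–194, rows 72–227 (tube end nearest me), and the scene inset shows the vial standing in the end cell. Now I'll grip the level at its middle.

Request:
drive_tool(angular=[[0, 0, 0], [0, 0, 0], [0, 0, 0], [0, 0, 0], [0, 0, 0], [0, 0, 0], [0, 0, 0], [0, 0, 0], [0, 0, 0], [0, 0, 0], [0, 0, 0], [0, 0, 0], [0, 0, 0], [0, 0, 0], [0, 0, 0], [0, 0, 0], [0, 0, 0]], delta_pos=[[2, -0.1, 2], [2.1, -0.05, 3], [0, 0, 3.5], [0, 0, 3.5], [0, 0, 3], [0, 0, 1.5], [0, 0, 0.6], [0, 0, 0], [0, 0, 0], [0, 0, 0], [0, 0, 0], [0, 0, 0], [0, 0, 0], [0, 0, 0], [0, 0, -2], [0, 0, -3], [0, 0, -4]], gripper=[5, 5, 5, 5, 5, 5, 5, 5, 1.6, 1.6, 1.6, 1.6, 1.6, 1.6, 1.6, 1.6, 1.6], squeeze=30)

```text
time_s: 13.75
tool_pos: [0.488, -0.2951, 0.1097]
tool_rot: [-179.8, -0.2, 92.8]
force: [-0.4, -0.7, -1.3]
grip_width: 0.0237
grasp_force: 30.0
```

Request:
drive_tool(angular=[[0, 0, 0], [0, 0, 0], [0, 0, 0], [0, 0, 0], [0, 0, 0], [0, 0, 0], [0, 0, 0], [0, 0, 0.095], [0, 0, 0.095], [0, 0, 0.095], [0, 0, 0], [0, 0, 0]], delta_pos=[[2, 1, -3], [3, 1.4, -2.7], [3, 1.4, -2.7], [3, 1.4, -2.7], [3, 1.4, -2.7], [3, 1.45, -2.6], [3.1, 1.5, -2.4], [0, 0, 0], [0, 0, 0], [0, 0, 0], [0, 0, 0], [0, 0, 0]], gripper=[1.6, 1.6, 1.6, 1.6, 1.6, 1.6, 1.6, 1.6, 1.6, 1.6, 1.6, 1.6])

```text
time_s: 14.95
tool_pos: [0.5751, -0.0906, 0.2985]
tool_rot: [-179.9, 0.0, 76.6]
force: [-0.6, 0.4, -1.8]
grip_width: 0.0235
grasp_force: 30.0
```

Run:
```python
from h import *
p=eyes.read_camera('wrist')
o=telemetry.get_obs();print(o['time_s'],o['tool_pos'],o['tool_rot'],o['qpos'])
print(p['origin'])
np.savez('bay.npz',**{k:p[k] for k in('pixels','mtx','origin','orientation')})
r=models.cut_out(p,'level_center')[0];m=r['pixels'];ys,xs=np.nonzero(m);print(r['p'],xs.min(),xs.max(),ys.min(),ys.max())
im=p['pixels'][0:215,150:430][:,:,::-1]
cv2.imwrite('pics/w6.png',cv2.resize(im,None,fx=2.75,fy=2.75,interpolation=cv2.INTER_CUBIC))
```

```text
15.0 [ 0.5751584  -0.09065723  0.29862433] [-1.79957542e+02  1.28877385e-03  7.66023786e+01] [ 37.43427656  11.64938574 -36.15792435  86.53068442   6.87157395
  84.10305731 -12.26938038]
[ 0.5941024  -0.01032828  0.44803123]
0.72 248 315 142 367
```

View pics/w6.png

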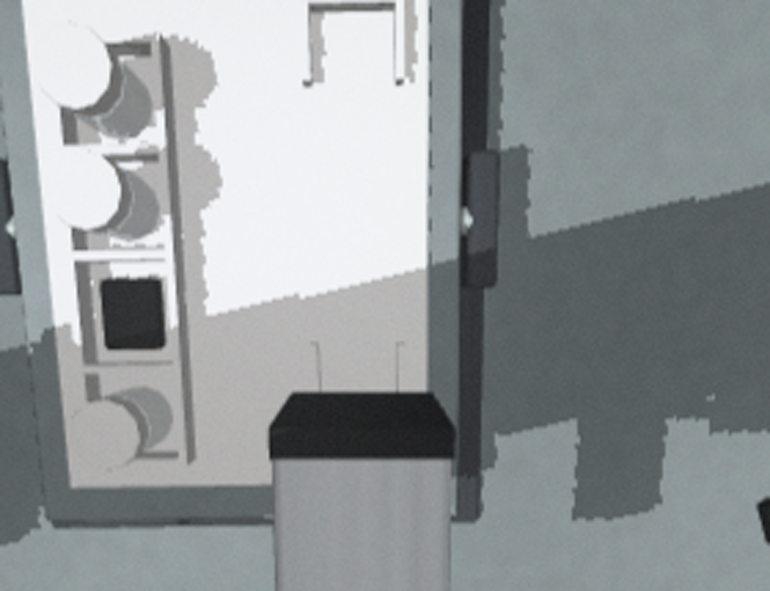

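The crop (2.75x, offset 150,0) shows the stub ends of the bay's long walls at (308,84), (401,83), (317,343) and (401,343), which surround the bay's middle. The level is held centred at columns 273–452.

Run:
```python
from h import *
p=dict(np.load('bay.npz'))
W=lambda c,z: ray(p,(np.array(c)/2.75+[150,0]),z)[:2]
q=[W(c,.070) for c in[(308,84),(401,83),(317,343),(401,343)]];print(np.round(q,4))
a=(q[0]+q[1])/2;b=(q[2]+q[3])/2;d=a-b;print((a+b)/2,np.linalg.norm(d),np.degrees(np.arctan2(-d[0],d[1])))
e=W((313,9),.066),W((397,9),.066);print('far end',e,(e[0]+e[1])/2)
a,b=W((163,40),.08),W((193,462),.08);d=a-b;print('row',np.degrees(np.arctan2(-d[0],d[1])))
a,b=W((25,0),.06),W((70,487),.06);d=a-b;print('plate',np.degrees(np.arctan2(-d[0],d[1])))
a,b=W((428,0),.06),W((430,487),.06);d=a-b;print('plateR',np.degrees(np.arctan2(-d[0],d[1])))
# held level front top edge corners
print('level front', W((289,394),.3206),W((434,394),.3206))
```

```text
[[ 0.5911  0.0602]
 [ 0.6231  0.0529]
 [ 0.5724 -0.0267]
 [ 0.6035 -0.0341]]
[0.59752749 0.01305419] 0.08903096916734388 -12.462073867848066
far end (array([0.59866875, 0.08343158]), array([0.6272344 , 0.07659258])) [0.61295157 0.08001208]
row -12.371897893069264
plate -13.371208569831941
plateR -12.001907671163497
level front [ 0.58164314 -0.02125464] [ 0.6000167  -0.02564497]
```

Run:
```python
from h import *
p=dict(np.load('bay.npz'))
W=lambda c,z: ray(p,(np.array(c)/2.75+[150,0]),z)[:2]
t=np.array([.5751,-.0906]);y=np.radians(76.6);X=np.array([np.cos(y),np.sin(y)]);Y=np.array([np.sin(y),-np.cos(y)])
for c,z in[((271,428),.3206),((454,428),.3206),((289,394),.2766),((434,394),.2766)]:
    v=W(c,z)-t;print(v@X,v@Y)
d=np.array([.5977,.0130])-t
y=np.radians(77.5);X=np.array([np.cos(y),np.sin(y)]);Y=np.array([np.sin(y),-np.cos(y)]);print(d@X,d@Y)
```

```text
0.06456026889286338 -0.012177548867812398
0.06454503860847538 0.011912748779859015
0.06430688829764442 -0.01301618092594568
0.06428970684540138 0.012397318498491003
0.10603580161262624 -0.0003588542430769027
```

Request:
drive_tool(angular=[[0, 0, -0.016], [0, 0, 0], [0, 0, 0], [0, 0, 0], [0, 0, 0], [0, 0, 0], [0, 0, 0], [0, 0, 0], [0, 0, 0], [0, 0, 0], [0, 0, 0], [0, 0, 0], [0, 0, 0], [0, 0, 0], [0, 0, 0]], delta_pos=[[3, 0, 0], [3.65, 0, 2], [4, -0.04, 2], [0, 0, 3], [0, 0, 3.5], [0, 0, 3.5], [0, 0, 2.5], [0, 0, 1.5], [0, 0, 1], [0, 0, 1], [0, 0, 0.6], [0, 0, 0.5], [0, 0, 0.3], [0, 0, 0], [0, 0, 0]], gripper=[1.6, 1.6, 1.6, 1.6, 1.6, 1.6, 1.6, 1.6, 1.6, 1.6, 1.6, 1.6, 1.6, 1.6, 1.6])

```text
time_s: 16.55
tool_pos: [0.599, 0.0132, 0.0855]
tool_rot: [180.0, -0.0, 77.4]
force: [0.3, -0.5, -2.0]
grip_width: 0.0236
grasp_force: 30.0
```

Request:
drive_tool(angular=[[0, 0, 0], [0, 0, 0], [0, 0, 0], [0, 0, 0]], delta_pos=[[0, 0, 0.1], [0, 0, 0.1], [0, 0, 0.1], [0, 0, 0]], gripper=[1.6, 1.6, 1.6, 1.6])

```text
time_s: 16.95
tool_pos: [0.599, 0.0133, 0.0827]
tool_rot: [180.0, 0.0, 77.4]
force: [-1.8, -0.2, 3.0]
grip_width: 0.0237
grasp_force: 30.0
```

Request:
drive_tool(angular=[[0, 0, 0], [0, 0, 0], [0, 0, 0], [0, 0, 0], [0, 0, 0], [0, 0, 0], [0, 0, 0], [0, 0, 0], [0, 0, 0], [0, 0, 0], [0, 0, 0], [0, 0, 0.1274], [0, 0, 0.1274], [0, 0, 0.1274], [0, 0, 0.1274], [0, 0, 0.1274], [0, 0, 0], [0, 0, 0]], delta_pos=[[0, 0, 0], [0, 0, 0], [0, 0, 0], [0, 0, 0], [0, 0, -2], [0, 0, -3], [0, 0, -3.5], [0, 0, -3.5], [4.2, -2.3, 0], [4.2, -2.3, 0], [4.3, -2.4, 0], [0, 0, 0], [0, 0, 0], [0, 0, 0], [0, 0, 0], [0, 0, 0], [0, 0, 0], [0, 0, 0]], gripper=[4.5, 4.5, 4.5, 4.5, 4.5, 4.5, 4.5, 4.5, 4.5, 4.5, 4.5, 4.5, 4.5, 4.5, 4.5, 4.5, 4.5, 4.5])

```text
time_s: 18.75
tool_pos: [0.558, 0.1525, 0.202]
tool_rot: [180.0, 0.0, 41.1]
force: [0.8, 0.5, -1.0]
grip_width: 0.0451
grasp_force: 0.0
```

Run:
```python
from h import *
p=eyes.read_camera('wrist')
o=telemetry.get_obs();print(o['time_s'],o['tool_pos'],o['tool_rot'],o['qpos'])
t=dict(np.load('tray.npz'));s=eyes.read_camera('scene')
for r in models.cut_out(p,'foot_grip')[:2]:
    m=r['pixels'];c=max(cv2.findContours(m.astype(np.uint8),0,2)[0],key=cv2.contourArea);print(r['p'],r['centre'],m.sum(),cv2.minAreaRect(c))
    print(ray(p,r['centre'],.09))
c1=(np.array((85,180))/2.7+[145,30])
for z in(.08,.09,.095,.1): print(z,ray(t,c1,z)[:2],ray(p,models.search_frame(p,'foot_grip')[0]['centre'],z)[:2])
a=p['pixels'][0:300,100:500][:,:,::-1];b=cv2.resize(s['pixels'][170:290,220:380],(400,300),interpolation=cv2.INTER_CUBIC)[:,:,::-1]
np.savez('foot.npz',**{k:p[k] for k in('pixels','mtx','origin','orientation')})
cv2.imwrite('pics/w7.png',np.hstack([a,b]))
```

```text
18.8 [0.55800161 0.15251056 0.20200175] [1.79997036e+02 2.73838485e-03 4.10658496e+01] [ 15.37272793  14.36163983 -38.65357581  95.23744103   9.29481173
  73.66241865 -73.9670769 ]
0.62 [272.8, 154.0] 1035 ((276.5, 155.0), (54.0, 21.0), 90.0)
[0.58854367 0.18839893 0.09      ]
0.08 [0.58868991 0.18331815] [0.58739829 0.18599997]
0.09 [0.58852713 0.18044373] [0.58858672 0.18677261]
0.095 [0.58844574 0.17900652] [0.58918094 0.18715893]
0.1 [0.58836435 0.17756931] [0.58977515 0.18754525]
```

View pics/w7.png

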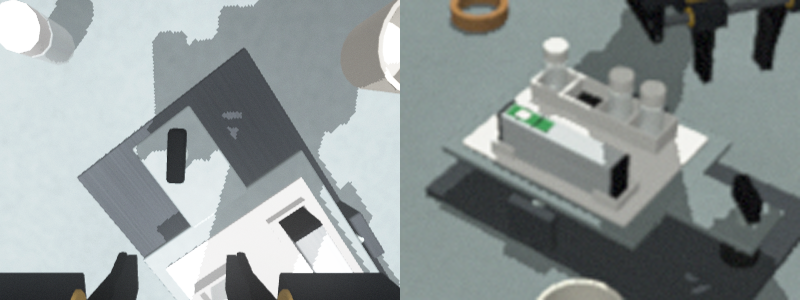

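The wrist crop shows the bar at (176,156), slightly clockwise of the tool. The scene inset shows the level lying in the bay, bubble up, tube end away from the foot. I'll refine the bar's angle and height.

Run:
```python
from h import *
p=dict(np.load('foot.npz'))
g=p['pixels'].max(2)[110:200,255:300]<50
n,l,st,ce=cv2.connectedComponentsWithStats(g.astype(np.uint8));k=1+st[1:,4].argmax()
ys,xs=np.nonzero(l==k);c=cv2.minAreaRect(np.c_[xs,ys].astype(np.float32));print(st[k],ce[k]+[255,110],c)
v=np.linalg.svd(np.c_[xs-xs.mean(),ys-ys.mean()],full_matrices=False)[2][0];v=-v*np.sign(v[1])
print('bar deg right of up',np.degrees(np.arctan2(v[0],-v[1])))
uv=ce[k]+[255,110]
s=eyes.read_camera('scene')
gs=s['pixels'].max(2)[230:275,345:370]<60
n,l,st,ce=cv2.connectedComponentsWithStats(gs.astype(np.uint8));k=1+st[1:,4].argmax();print(st[k]+[345,230,0,0,0],ce[k]+[345,230])
ys,xs=np.nonzero(l==k);print('top px',xs[ys==ys.min()].mean()+345,ys.min()+230,'bot',xs[ys==ys.max()].mean()+345,ys.max()+230)
for z in (.075,.085,.095,.105):
    P=ray(p,uv,z);print(z,P[:2],proj(s,P), 'vs bar centre of top')
```

```text
[ 12  19  19  33 217] [274.81105991 138.37788018] ((21.14905548095703, 35.07170104980469), (17.331453323364258, 32.62135696411133), 2.4895527362823486)
bar deg right of up 27.012360040613043
[353 240  12  20 163] [358.46625767 248.82208589]
top px 356.0 240 bot 360.0 259
0.075 [0.59692059 0.1939945 ] [361.5648043  253.85074949] vs bar centre of top
0.085 [0.59774315 0.19446404] [362.1051333  250.80561733] vs bar centre of top
0.095 [0.59856571 0.19493358] [362.65357049 247.71478983] vs bar centre of top
0.105 [0.59938827 0.19540312] [363.21029976 244.57723065] vs bar centre of top
```

Run:
```python
from h import *
p=dict(np.load('foot.npz'))
im=p['pixels'].max(2)[115:195,258:298]
print(im[::6,::3])
for th in (70,85,100):
    g=im<th
    n,l,st,ce=cv2.connectedComponentsWithStats(g.astype(np.uint8));k=1+st[1:,4].argmax()
    ys,xs=np.nonzero(l==k);print(th,st[k],ce[k]+[258,115],cv2.minAreaRect(np.c_[xs,ys].astype(np.float32)))
    uv=ce[k]+[258,115]
o={'origin':1}
s=eyes.read_camera('scene')
for z in (.065,.075,.085,.095): P=ray(p,uv,z);print(z,P[:2],proj(s,P))
```

```text
[[ 84  87  89  89  88  90 145 164 163 163 163 166 159  88]
 [ 90  91  92 120 156 160 163 166 164 162 164 163 163 163]
 [ 93 148 162 163 163 145 143 161 163 160 161 161 162 163]
 [161 162 161 134  43  48  48  49  49  41 162 161 160 162]
 [163 161 165 118  47  51  50  52  56  49 160 166 163 164]
 [159 160 163  88  48  50  51  50  51  54 165 166 166 167]
 [216 215 216  70  50  52  53  49  51  68 167 166 163 161]
 [232 232 233  44  53  52  55  54  55  89 162 163 163 165]
 [233 231 233  52  54  55  55  53  52 100 163 214 232 235]
 [234 231 233  51  54  53  55  57  56 182 234 235 235 233]
 [234 234 234  49  56  53  59  55  59 234 233 235 235 234]
 [230 234 234 103  56  54  54  59  56 233 234 235 235 235]
 [138 181 235 235 235 235 235 237 236 235 235 237 237 236]
 [139 141 138 228 235 235 234 235 236 237 236 236 238 236]]
70 [  9  14  20  54 946] [275.86997886 155.10887949] ((17.65279197692871, 40.47895431518555), (18.17876625061035, 53.749855041503906), 3.4682295322418213)
85 [  9  14  20  54 969] [275.95768834 155.04643963] ((17.954639434814453, 40.49794006347656), (18.662548065185547, 53.58103942871094), 2.6025619506835938)
100 [  9  13  20  55 989] [275.97977755 154.83114257] ((18.5, 40.0), (54.0, 19.0), 90.0)
0.065 [0.58675534 0.18423357] [358.1341753  252.93470946]
0.075 [0.58790399 0.18502741] [358.74120105 250.07064873]
0.085 [0.58905264 0.18582125] [359.3576068  247.16233138]
0.095 [0.59020129 0.18661509] [359.98361167 244.2087236 ]
```

Run:
```python
from h import *
s=eyes.read_camera('scene');im=s['pixels'].astype(np.float32)
e=np.array([.2147,.9767,0]);n=np.array([.9767,-.2147,0]);C=np.array([.5977,.013,.1045])
for off in(-.002,0,.002):
    t=np.arange(-66,12,2)/1000
    uv=np.array([proj(s,C+k*e+off*n-np.array([0,0,.02])*k) for k in t],np.float32)
    v=cv2.remap(im,uv[:,0][None],uv[:,1][None],cv2.INTER_LINEAR)[0]
    print(off,[(int(round(k*1000)),int(a[0]),int(a[1])) for k,a in zip(t,v)])
```

```text
-0.002 [(-66, 107, 116), (-64, 93, 102), (-62, 105, 126), (-60, 112, 154), (-58, 96, 162), (-56, 75, 159), (-54, 83, 163), (-52, 132, 185), (-50, 188, 214), (-48, 219, 227), (-46, 232, 234), (-44, 238, 239), (-42, 235, 237), (-40, 216, 225), (-38, 156, 193), (-36, 104, 170), (-34, 76, 160), (-32, 70, 158), (-30, 64, 140), (-28, 60, 121), (-26, 59, 126), (-24, 65, 145), (-22, 70, 157), (-20, 70, 160), (-18, 71, 159), (-16, 88, 163), (-14, 124, 173), (-12, 178, 203), (-10, 207, 218), (-8, 218, 221), (-6, 218, 224), (-4, 218, 223), (-2, 218, 223), (0, 218, 223), (2, 217, 222), (4, 217, 223), (6, 217, 223), (8, 218, 222), (10, 218, 223)]
0 [(-66, 105, 114), (-64, 91, 100), (-62, 104, 124), (-60, 114, 154), (-58, 101, 165), (-56, 78, 158), (-54, 83, 162), (-52, 125, 182), (-50, 183, 209), (-48, 215, 223), (-46, 231, 231), (-44, 240, 239), (-42, 244, 242), (-40, 228, 232), (-38, 169, 198), (-36, 102, 168), (-34, 74, 159), (-32, 66, 154), (-30, 63, 140), (-28, 56, 117), (-26, 57, 124), (-24, 64, 144), (-22, 65, 156), (-20, 68, 159), (-18, 70, 160), (-16, 73, 158), (-14, 120, 174), (-12, 173, 199), (-10, 209, 220), (-8, 217, 222), (-6, 218, 223), (-4, 217, 224), (-2, 218, 224), (0, 218, 223), (2, 217, 223), (4, 217, 223), (6, 218, 223), (8, 218, 223), (10, 218, 223)]
0.002 [(-66, 108, 119), (-64, 92, 100), (-62, 104, 121), (-60, 117, 156), (-58, 103, 164), (-56, 80, 159), (-54, 79, 158), (-52, 132, 183), (-50, 185, 208), (-48, 204, 212), (-46, 216, 219), (-44, 232, 232), (-42, 236, 238), (-40, 218, 228), (-38, 162, 193), (-36, 108, 167), (-34, 75, 158), (-32, 66, 155), (-30, 62, 142), (-28, 57, 124), (-26, 56, 125), (-24, 63, 143), (-22, 68, 155), (-20, 70, 158), (-18, 70, 159), (-16, 81, 161), (-14, 115, 171), (-12, 172, 198), (-10, 204, 217), (-8, 218, 224), (-6, 219, 224), (-4, 218, 224), (-2, 218, 224), (0, 218, 223), (2, 218, 223), (4, 217, 223), (6, 217, 223), (8, 217, 223), (10, 216, 223)]
```

The bubble sits 8.4 mm away from the foot side of centre, so it needs about 1.2 rad clockwise. I'll grip the bar, then turn it.

Request:
drive_tool(angular=[[0, 0, 0.057], [0, 0, 0], [0, 0, 0], [0, 0, 0], [0, 0, 0], [0, 0, 0], [0, 0, 0], [0, 0, 0], [0, 0, 0], [0, 0, 0], [0, 0, 0], [0, 0, 0], [0, 0, 0], [0, 0, 0], [0, 0, 0]], delta_pos=[[0, 0, 0], [2.2, -0.35, 0], [2.3, -0.35, 0], [0, 0, 2], [0, 0, 3], [0, 0, 3], [0, 0, 2], [0, 0, 1.3], [0, 0, 0.7], [0, 0, 0], [0, 0, 0], [0, 0, 0], [0, 0, 0], [0, 0, 0], [0, 0, 0]], gripper=[4.5, 4.5, 4.5, 4.5, 4.5, 4.5, 4.5, 4.5, 4.5, 4.5, 0.8, 0.8, 0.8, 0.8, 0.8], squeeze=30)

```text
time_s: 20.75
tool_pos: [0.5897, 0.1853, 0.0824]
tool_rot: [180.0, -0.0, 37.6]
force: [1.8, -1.2, 2.4]
grip_width: 0.0137
grasp_force: 30.0
```

Request:
drive_tool(angular=[[0, 0, 0], [0, 0, 0.08], [0, 0, 0.1], [0, 0, 0.1], [0, 0, 0.1], [0, 0, 0.1], [0, 0, 0.1], [0, 0, 0.1], [0, 0, 0.1], [0, 0, 0.1], [0, 0, 0.1], [0, 0, 0.1], [0, 0, 0.1], [0, 0, 0.02], [0, 0, 0], [0, 0, 0]], delta_pos=[[0, 0, 0], [0, 0, -0.03], [0, 0, -0.03], [0, 0, -0.03], [0, 0, -0.03], [0, 0, -0.03], [0, 0, -0.03], [0, 0, -0.03], [0, 0, -0.03], [0, 0, -0.03], [0, 0, -0.03], [0, 0, -0.03], [0, 0, -0.03], [0, 0, 0], [0, 0, 0], [0, 0, 0]], gripper=[0.8, 0.8, 0.8, 0.8, 0.8, 0.8, 0.8, 0.8, 0.8, 0.8, 0.8, 0.8, 0.8, 0.8, 0.8, 0.8])

```text
time_s: 22.35
tool_pos: [0.5898, 0.1832, 0.0863]
tool_rot: [179.9, -0.1, -31.2]
force: [-2.3, -5.2, 6.2]
grip_width: 0.0137
grasp_force: 30.0
```

Run:
```python
from h import *
o=telemetry.get_obs();print(o['time_s'],o['tool_pos'],o['tool_rot'],o['qpos'],o['force'],o['wrist_torque'])
```

```text
22.35 [0.58978664 0.18323994 0.08633233] [ 1.79852006e+02 -1.11422722e-01 -3.11502967e+01] [  -0.2196118    22.87092289  -24.06651374   96.93400816   10.49808834
   62.4543742  -148.64428436] [-2.28664874 -5.24948403  6.22437327] [-1.0462129   0.11558419  0.03905646]
```

Request:
drive_tool(angular=[[0, 0, 0], [0, 0, 0], [0, 0, 0], [0, 0, 0], [0, 0, 0], [0, 0, 0], [0, 0, 0], [0, 0, 0], [0, 0, -0.11], [0, 0, -0.11], [0, 0, -0.108], [0, 0, 0], [0, 0, 0], [0, 0, 0], [0, 0, 0], [0, 0, 0], [0, 0, 0], [0, 0, 0], [0, 0, 0], [0, 0, 0]], delta_pos=[[0, 0, 0], [0, 0, 0], [0, 0, 0], [0, 0, 0], [0, 0, -1.5], [0, 0, -2.5], [0, 0, -3], [0, 0, -3], [0, 0, 0], [0, 0, 0], [0, 0, 0], [1.1, 4.1, 0], [1.1, 4.1, 0], [1.1, 4.1, 0], [1.1, 4.1, 0], [0, 0, 0], [0, 0, 0], [0, 0, 0], [0, 0, 0], [0, 0, 0]], gripper=[4.5, 4.5, 4.5, 4.5, 4.5, 4.5, 4.5, 4.5, 2, 0, 0, 0, 0, 0, 0, 0, 0, 0, 0, 0])

```text
time_s: 24.35
tool_pos: [0.5974, 0.0176, 0.1859]
tool_rot: [-180.0, -0.0, -12.2]
force: [-0.1, 0.0, 0.1]
grip_width: -0.0001
grasp_force: 0.0
```

```bash
cat > bub.py <<'E'
from h import *
def prof(s):
    im=s['pixels'].astype(np.float32)
    e=np.array([.2147,.9767,0]);C=np.array([.5977,.013,.1045])
    t=np.arange(-64,0,1)/1000
    uv=np.array([proj(s,C+k*e) for k in t],np.float32)
    v=cv2.remap(im,uv[:,0][None],uv[:,1][None],cv2.INTER_LINEAR)[0]
    return [(int(round(k*1000)),int(a[0]),int(a[1])) for k,a in zip(t,v)]
E
python3 - <<'E'
from bub import *
o=telemetry.get_obs();print(o['time_s'],o['tool_pos'],o['tool_rot'],o['force'],o['grip_width'])
s=eyes.read_camera('scene');print(prof(s)[::2])
p=eyes.read_camera('wrist');print(prof(p)[::2])
a=p['pixels'][100:300,140:400][:,:,::-1];b=cv2.resize(s['pixels'][150:290,200:380],(514,400),interpolation=cv2.INTER_CUBIC)[:,:,::-1]
cv2.imwrite('pics/w8.png',np.hstack([cv2.resize(a,(285,219)),b[:219]*0,])[:, :1] if 0 else np.vstack([np.hstack([cv2.resize(a,(520,400))]),]))
cv2.imwrite('pics/w8.png',np.hstack([cv2.resize(a,(390,300)),cv2.resize(b,(386,300))]))
E
```

```text
24.35 [0.59735518 0.01755833 0.18585127] [-1.79980382e+02 -7.27111324e-03 -1.21691355e+01] [-0.08997479  0.02337241  0.09406862] -0.00012988541446545604
[(-64, 97, 110), (-62, 118, 145), (-60, 114, 166), (-58, 93, 168), (-56, 72, 162), (-54, 65, 160), (-52, 65, 155), (-50, 60, 140), (-48, 55, 120), (-46, 78, 132), (-44, 116, 153), (-42, 154, 169), (-40, 162, 170), (-38, 168, 172), (-36, 171, 172), (-34, 164, 168), (-32, 136, 151), (-30, 97, 127), (-28, 68, 128), (-26, 59, 141), (-24, 61, 151), (-22, 65, 155), (-20, 65, 155), (-18, 68, 153), (-16, 80, 146), (-14, 111, 144), (-12, 134, 145), (-10, 143, 147), (-8, 141, 147), (-6, 142, 148), (-4, 144, 149), (-2, 142, 148)]
[(-64, 108, 114), (-62, 141, 147), (-60, 253, 254), (-58, 204, 249), (-56, 205, 249), (-54, 205, 250), (-52, 205, 250), (-50, 207, 250), (-48, 208, 250), (-46, 125, 152), (-44, 196, 247), (-42, 214, 244), (-40, 237, 238), (-38, 237, 237), (-36, 237, 238), (-34, 237, 238), (-32, 237, 237), (-30, 216, 233), (-28, 131, 172), (-26, 193, 246), (-24, 197, 248), (-22, 195, 248), (-20, 195, 248), (-18, 194, 248), (-16, 194, 248), (-14, 194, 248), (-12, 211, 216), (-10, 212, 217), (-8, 211, 216), (-6, 211, 216), (-4, 211, 216), (-2, 211, 216)]
```

View pics/w8.png

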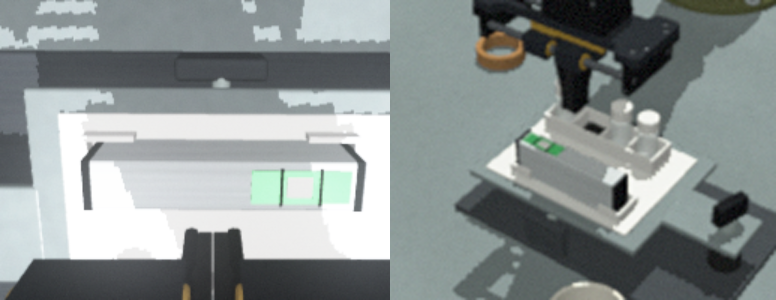

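The left picture (1.5x) shows the tube with its lines at columns 282 and 321 and the bubble at 288–313, so it is centred. The right one shows the level and vial in place. I'll work out the level's middle for the press.

Run:
```python
from bub import *
p=eyes.read_camera('wrist');s=eyes.read_camera('scene')
W=lambda c,z: ray(p,(np.array(c)/1.5+[140,100]),z)[:2]
a,b,l,r=W((223,161),.104),W((223,209),.104),W((91,185),.104),W((355,185),.104)
print(a,b,(a+b)/2,l,r,(l+r)/2,np.linalg.norm(a-b),np.linalg.norm(l-r))
q=prof(p);print([x for x in q if -48<=x[0]<=-26])
o=telemetry.get_obs();t=np.array(o['tool_pos']);y=np.radians(o['tool_rot'][2]);print(t)
X=np.array([np.cos(y),np.sin(y)]);Y=np.array([np.sin(y),-np.cos(y)])
for c in((a+b)/2,(l+r)/2,np.array([.5977,.013])): print((c-t[:2])@X,(c-t[:2])@Y)
```

```text
[0.60985289 0.00969499] [0.58678693 0.01457037] [0.59831991 0.01213268] [0.61153298 0.07200651] [ 0.5854387  -0.04780672] [0.59848584 0.0120999 ] 0.02357558224768763 0.12262185966830139
[(-48, 207, 250), (-47, 208, 251), (-46, 124, 157), (-45, 162, 205), (-44, 198, 248), (-43, 197, 248), (-42, 210, 246), (-41, 236, 239), (-40, 238, 238), (-39, 238, 238), (-38, 238, 238), (-37, 237, 238), (-36, 237, 237), (-35, 237, 238), (-34, 238, 238), (-33, 238, 238), (-32, 237, 237), (-31, 237, 237), (-30, 228, 239), (-29, 199, 248), (-28, 124, 174), (-27, 104, 142), (-26, 192, 247)]
[0.59735754 0.01640729 0.18559429]
0.0018486830955309521 0.003972504716462953
0.0020177897109048327 0.0039692812424143974
0.0010586358258189669 0.003256711934907647
```

Request:
drive_tool(angular=[[0, 0, 0], [0, 0, 0], [0, 0, 0], [0, 0, 0], [0, 0, 0], [0, 0, 0], [0, 0, 0], [0, 0, 0], [0, 0, 0], [0, 0, 0]], delta_pos=[[0.15, 0.4, 1], [0, 0, 1.5], [0, 0, 1.5], [0, 0, 1], [0, 0, 0.6], [0, 0, 0.4], [0, 0, 0.3], [0, 0, 0.2], [0, 0, 0], [0, 0, 0]], gripper=[0, 0, 0, 0, 0, 0, 0, 0, 0, 0])

```text
time_s: 25.55
tool_pos: [0.5983, 0.0116, 0.121]
tool_rot: [-180.0, -0.0, -12.3]
force: [-0.2, -0.2, 0.3]
grip_width: 0.0002
grasp_force: 0.0
```

Request:
drive_tool(angular=[[0, 0, 0], [0, 0, 0], [0, 0, 0], [0, 0, 0], [0, 0, 0]], delta_pos=[[0, 0, 0.1], [0, 0, 0.1], [0, 0, 0.1], [0, 0, 0.05], [0, 0, 0]], gripper=[0, 0, 0, 0, 0])

```text
time_s: 26.05
tool_pos: [0.5982, 0.0116, 0.1185]
tool_rot: [180.0, -0.0, -12.3]
force: [-3.1, -0.2, 6.5]
grip_width: 0.0004
grasp_force: 3.3
```

Request:
drive_tool(angular=[[0, 0, 0], [0, 0, 0], [0, 0, 0], [0, 0, 0]], delta_pos=[[-0.05, 0, 0.04], [0, 0, 0], [0, 0, 0], [0, 0, 0]], gripper=[0, 0, 0, 0])

```text
time_s: 26.45
tool_pos: [0.5982, 0.0116, 0.1184]
tool_rot: [180.0, -0.1, -12.3]
force: [-2.0, 0.2, 7.0]
grip_width: 0.0006
grasp_force: 3.8
```

Request:
drive_tool(angular=[[0, 0, 0], [0, 0, 0], [0, 0, 0], [0, 0, 0], [0, 0, 0], [0, 0, 0], [0, 0, 0], [0, 0, 0], [0, 0, 0], [0, 0, 0]], delta_pos=[[-0.05, 0, 0.1], [0, 0, 0], [0, 0, 0], [0, 0, 0], [0, 0, 0], [0, 0, 0], [0, 0, 0], [0, 0, 0], [0, 0, 0], [0, 0, 0]], gripper=[0, 0, 0, 0, 0, 0, 0, 0, 0, 0])

```text
time_s: 27.45
tool_pos: [0.5982, 0.0116, 0.1184]
tool_rot: [180.0, -0.2, -12.3]
force: [-3.0, -1.1, 11.4]
grip_width: 0.0006
grasp_force: 5.7
```

Run:
```python
from bub import *
p=eyes.read_camera('wrist')
q=prof(p);print([x for x in q if -50<=x[0]<=-24])
F=[];
for i in range(3): eyes.read_camera('scene');F.append(telemetry.get_obs()['force'])
print(F)
```

```text
[(-50, 162, 225), (-49, 161, 225), (-48, 161, 225), (-47, 162, 225), (-46, 68, 82), (-45, 109, 150), (-44, 163, 226), (-43, 162, 225), (-42, 175, 223), (-41, 212, 212), (-40, 212, 212), (-39, 211, 211), (-38, 211, 211), (-37, 212, 212), (-36, 211, 211), (-35, 212, 211), (-34, 212, 211), (-33, 210, 210), (-32, 211, 211), (-31, 212, 212), (-30, 186, 204), (-29, 167, 227), (-28, 102, 146), (-27, 78, 106), (-26, 166, 226), (-25, 167, 228), (-24, 166, 227)]
[array([-1.73454699,  0.36801886, 11.35544407]), array([-3.62591751, -0.09950585, 10.91298862]), array([-2.67651409, -0.70290335, 10.99089627])]
```

Request:
drive_tool(angular=[[0, 0, 0], [0, 0, 0], [0, 0, 0], [0, 0, 0], [0, 0, 0], [0, 0, 0], [0, 0, 0], [0, 0, 0], [0, 0, 0], [0, 0, 0]], delta_pos=[[0, 0, -0.03], [0, 0, 0], [0, 0, 0], [0, 0, 0], [0, 0, 0], [0, 0, 0], [0, 0, 0], [0, 0, 0], [0, 0, 0], [0, 0, 0]], gripper=[0, 0, 0, 0, 0, 0, 0, 0, 0, 0])

```text
time_s: 28.65
tool_pos: [0.5981, 0.0116, 0.1184]
tool_rot: [180.0, -0.2, -12.3]
force: [-2.4, -0.8, 9.3]
grip_width: 0.0005
grasp_force: 4.9
```

Run:
```python
from bub import *
p=eyes.read_camera('wrist')
w=[x[0] for x in prof(p) if -45<x[0]<-28 and abs(x[1]-x[2])<15];print('bubble',w[0],w[-1])
F=[]
for i in range(4): eyes.read_camera('scene');F.append(telemetry.get_obs()['force'])
f=np.mean(F,0);print(f)
if 8.8<f[2]<11.2 and -43<=w[0] and w[-1]<=-29: print(env.sign_off())
```

```text
bubble -41 -31
[-2.33597265 -0.06032306  9.97481764]
the job is handed in; nothing more can be done
None
```

The job is handed in at about 29 s: the vial stands in the empty cell, the level lies bubble up in the bay, the bubble is about 0.7 mm off centre (limit 2.5 mm), and the arm is still pressing on the level's middle with about 10 N.

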